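Gauge the gap under a bench hood's closed sash

TASK

Bring the raised sash of the small clear hood all the way down by its blue handle, and only then take the taper gauge by its orange grip and slide its blade straight in under the sash, flat on the dark sill and between the two orange marks, until it drags snugly between sash and sill without lifting the sash. Finish while still gripping the gauge at that depth, held still, and leave the other things on the bench where they are.

Things in the scene. Friction and masses are not known exactly. Their poses are not given: they have to be found in the camera images.
- sash (a joint): Vertical sash of the hood: clear pane, aluminium frame, 300 mm wide, 152 mm tall, bottom rail 12 mm thick. Value in m: 0 = fully down on its stops, rising to 0.115. It stays where it is left: about 2 N on the handle moves it down, about 8 N up, so a wedged blade can lift it. Fixed white guides, 285 mm tall, stand beside it, their inner faces 158 mm either side of the hood's middle.
- sash_handle (a point): Centre of the sash's level blue handle bar, which moves with it: 110 mm long (y), 20 mm deep (x), 14 mm high. x points into the hood, square to the pane, y left, z up. It is 85 mm in front of the sash's front face, and 97 mm above the table when the sash is down. An arm at each end runs back to the pane, 86 mm free between them. Pinch the bar from above along x, or press it down.
- sill: Dark steel strip lying level under the sash, 85 (x) x 260 (y) x 5 mm, x into the hood. Origin on its underside, its top 5 mm higher. It reaches 55 mm in front of the sash's front face and 30 mm behind it. It is set 0 to 3 mm above the table, different each time, so with the sash down the gap between sill and sash is 4 to 7 mm.
- mark (a point): Point on the sill's top face midway between its two orange lines (37 mm apart, along x), directly below the front face of the sash: where the blade goes in. x points into the hood, y left, z up. It is 120 to 160 mm to the right (-y) of the middle of the handle bar; in front of the sash here all is free.
- gauge: Taper gauge, 0.1 to 0.15 kg, lying flat on the table. Origin on its underside below the middle of the orange grip; x points along the blade to the tip, z up. Grip: upright plate 36 mm long (x), 14 mm thick (y), from 13 to 56 mm above the underside, on a foot 20 mm wide. Brass blade 20 mm wide, from 18 to 155 mm ahead of the origin.
- gauge_tip (a point): Middle of the blade's tip edge, at its underside; axes as the gauge's. The blade's underside is flat, its top slopes: 2 mm thick at the tip, 0.78 mm more for each 10 mm back. So it meets the sash 25 to 65 mm in; the push along x then grows by about 2 N per mm, until near 20 N the sash begins to lift.
- tip_box: Bystander: box of black pipette tips, 85 x 120 x 59 mm, origin under its centre. Leave alone.
- pink_rack: Bystander: magenta tube rack, 70 x 100 x 31 mm, origin under its centre. Leave alone.
- flask: Bystander: clear conical flask, 80 mm wide at the foot, 120 mm tall, origin under its centre. Leave alone.
- reagent: Bystander: amber bottle, 60 mm wide, 130 mm tall, origin under its centre. Leave alone.
- marker: Bystander: black and blue marker pen lying down, 122 mm long, 15 mm wide, origin under the middle of its black part. Leave alone.
Not all that is in view belongs to the job. Several things look just like the gauge: the one meant starts farthest to the robot's right.

How it is judged (in metres and radians):
On the way, in this order (a step that is already met when the one before it is completed fails the run):
1. the sash is fully down (within 3 mm) (value of joint sash below 0.003 m), for 0.2 s.
2. with the sash down, the blade's tip is at least 15 mm in under it, between the marks (value of joint sash below 0.004 m and x of gauge_tip in the frame of mark above 0.015 m and y of gauge_tip in the frame of mark between -0.02 and 0.02 m and z of gauge_tip in the frame of mark between -0.003 and 0.006 m), for 0.1 s.
At the end, for the whole second after the job is handed in: Sash down (lifted under 3 mm); blade tip at least 15 mm in under it, within 20 mm of mid-marks, square within 0.2 rad, level within 0.12 rad; blade pinched (over 1 N on the sash, 0.5 N on the sill); gripper still holding the gauge (over 1 N), at rest (under 20 mm/s) (value of joint sash below 0.003 m and x of gauge_tip in the frame of mark above 0.015 m and y of gauge_tip in the frame of mark between -0.02 and 0.02 m and z of gauge_tip in the frame of mark between -0.003 and 0.006 m and angle between the x axis of gauge and the x axis of sill, either way round below 0.2 rad and angle between gauge's own z axis and vertical below 0.12 rad and contact force between gauge and sash above 1 N and contact force between gauge and sill above 0.5 N and contact force between the fingers and gauge above 1 N and linear speed of gauge below 0.02 m/s); the arm keeps its last pose, push and grip.
It fails at once if a bystander (tip box, pink rack, flask, bottle or marker) is shifted by more than 30 mm (distance of any of tip_box, pink_rack, flask, reagent, marker from where it was at the start of the episode above 0.03 m).
It also fails if it takes over 64 s, if anything falls off the work surface, if the arm or the gripper's body presses on something with over 40 N, if the wrist force passes 120 N, or if a joint passes its speed limit or range.

ROBOT

A 6-joint arm with a two-finger parallel gripper is mounted at the origin on the work surface. World frame = base frame: x ahead of the robot, y to its left, z up, the work surface at z = 0. Lengths are in m, angles in degrees, forces in N, time in s.
With the tool pointing down it reaches from about 0.25 to 0.725 m from the base axis. Payload 9.7 kg.
Tool frame: the origin (TCP) lies on the centre line of the jaws, within the pads' length; the fingertips stand 19 mm ahead of it and the grasp point (between the pads) is the TCP; z points along the fingers, y is the direction in which the jaws open and shut (so a half turn about z gives the same grasp; the last joint's range is limited). The gripper opens to 85 mm and grips with 20 to 120 N. Pads are 22 mm wide; open, the fingers measure 114 mm over their backs; the gripper's body (76 mm by 85 mm) begins 54 mm behind the grasp point. The pads swing forward as they close: fully open they stand 13 mm farther back than shut.
Start: joints at [-71.161, 4.979, 10.078, 95.1, 0, 90], TCP at [0.178, -0.521, 0.25] pointing down, gripper open.
Joint ranges: [-179.16, 179.16], [-48.56, 103.87], [-65.8, 70.77], [-126.05, 130.52], [-82.76, 87.17], [-180, 180]. Speed limits (degrees/s): [127.2, 127.2, 147.25, 180, 180, 180].

INTERFACE

Orientations are given as [roll, pitch, yaw] about the fixed x, y, z axes, in that order (R = Rz(yaw) Ry(pitch) Rx(roll)).
In Python, from workcell import bot gives the robot as it stands.
- The arm moves only by the tool servo_tool, never from a script. Its argument "motion" is a list that holds one entry, the list of rows, each a list of 6 numbers: the shift along the tool's x, y, z in mm, then the turn, a rotation vector about the tool's x, y, z in rad. A call has 1 to 5 rows; each row shifts and turns the commanded pose from where the row before left it, along the tool's axes as they then stand; what a row does not reach is not made up. A row lasts 1/10 s, in which the tool goes at most 50 mm and 8.59 degrees, less where a joint would pass 70% of its speed; a pose out of reach is approached as far as the arm can. A call is refused whole if a number of a shift passes 50 or a number of a turn 0.15, either way. A call with a gripper value outside its range is refused whole. "gripper" is the finger opening in mm, from 0 to 85.4, set as the call begins (left out, the last holds). The fingers move at their own pace and stop on an object; "newtons" is the grip in N (left out, the last holds). Time passes only in rows, so rows that do not move let the fingers close. It gives the time, the measured TCP pose, the force and the opening at its end, in the units of the state.
- bot.get_obs(): the state, without advancing time (a new reading comes with each control period).
- bot.camera(name): name is "scene" or "top" or "wrist"; returns a dict with "color" (480x640x3 uint8, red, green, blue), "fx", "fy", "cx", "cy" (pixels), "R" (3x3) and "t" (3): a world point X has camera coordinates R X + t. Camera axes: x right, y down, z forward; pixel columns grow to the right and rows downward; lengths in m; the calibration is good to about 2 mm. A picture is of the moment at which its call begins. There is no depth.
- bot.job_done(): hands the job in, once; it reports no verdict.
Trained networks look in a picture, given as the dict that the camera call returned (one of the last four; its "shot" number tells which), for a name from the list of things; names that differ only in an ending like _2 or _b are one class to them, and where a whole thing is asked for, a point or a joint stands for the part that bears it (a point fixed in the world has none). Each returns a list of dicts, best first, with "confidence" (0 to 1); they miss things now and then, are a little off and sometimes report something else, mostly with a low value. They report only what shows in the picture. A call takes as long as a camera call. They do not tell look-alikes from the thing itself.
- bot.look_for(picture, label): "rect" ([left, top, width, height] in pixels, round what is visible of it).
The state is a dict: "time": time; "q": joint angles; "qd": joint speeds; "joint_efforts": joint torques, N m; "ee_pos": TCP position; "tcp_rot": TCP orientation; "wrist_force": force on the tool from outside, world axes, zero at the start; "torque": the same for the moment, N m; "opening": finger opening in m.
Only numpy, scipy, OpenCV 4.12 (cv2) and the standard library are available. Lean on these libraries where they do the work, as an engineer would, in place of code of your own. Each camera call takes 0.05 s, during which the arm holds its last target.

## Working session

There is one attempt and no reset: what is moved stays moved. The work goes in short steps, Python scripts to look and compute and a tool call to move; the robot and the scene stay as the last step left them, time stands still between calls to the robot, and variables do not carry over. Pictures are saved under pics/ and viewed, and the job is handed in when it is done.

Besides the shell and the picture viewer there is one more tool, called by a JSON object that holds its "name" and its "arguments". servo_tool: Moves the arm, as the interface text tells. Its arguments: {"type":"object","properties":{"motion":{"type":"array","items":{"type":"array","items":{"type":"array","items":{"type":"number"}}}},"gripper":{"type":"number"},"newtons":{"type":"number"}},"required":["motion"]}

```bash
mkdir -p pics; ls
cat > h.py <<'E'
import numpy as np, cv2
from workcell import bot
def save(p,name,crop=None,s=1):
    im=p["color"][:,:,::-1]
    if crop: l,t,w,h=crop; im=im[t:t+h,l:l+w]
    if s!=1: im=cv2.resize(im,None,fx=s,fy=s,interpolation=cv2.INTER_CUBIC)
    cv2.imwrite("pics/"+name,im)
def proj(p,X):
    X=np.atleast_2d(X); c=X@np.array(p["R"]).T+np.array(p["t"])
    return np.c_[p["fx"]*c[:,0]/c[:,2]+p["cx"],p["fy"]*c[:,1]/c[:,2]+p["cy"]]
def atz(p,uv,z):
    R=np.array(p["R"]);t=np.array(p["t"]);d=R.T@np.array([(uv[0]-p["cx"])/p["fx"],(uv[1]-p["cy"])/p["fy"],1]);o=-R.T@t
    return o+d*(z-o[2])/d[2]
def ray(p,uv):
    R=np.array(p["R"]);t=np.array(p["t"]);d=R.T@np.array([(uv[0]-p["cx"])/p["fx"],(uv[1]-p["cy"])/p["fy"],1]);return -R.T@t,d/np.linalg.norm(d)
def tri(obs):
    A=np.zeros((3,3));b=np.zeros(3)
    for p,uv in obs:
        o,d=ray(p,uv);M=np.eye(3)-np.outer(d,d);A+=M;b+=M@o
    return np.linalg.solve(A,b)
E
python3 - <<'E'
from h import *
for n in ["scene","top","wrist"]:
    p=bot.camera(n); save(p,n+"0.png")
    print(n,p["fx"],p["cx"],np.round(-np.array(p["R"]).T@p["t"],3))
    for l in ["sash","sash_handle","sill","gauge","gauge_tip","tip_box","flask","marker","pink_rack","reagent"]:
        r=bot.look_for(p,l); print(l,[(np.round(x["rect"]).tolist(),round(x["confidence"],2)) for x in r])
print(bot.get_obs())
E
```

```text
pics
scene 494.33563857325714 325.3797040756128 [0.476 0.673 0.975]
sash [([226.0, 139.0, 61.0, 149.0], 0.89)]
sash_handle [([222.0, 140.0, 64.0, 151.0], 0.96), ([295.0, 420.0, 48.0, 60.0], 0.69)]
sill [([236.0, 218.0, 41.0, 88.0], 0.94)]
gauge [([364.0, 192.0, 47.0, 63.0], 0.85), ([300.0, 135.0, 62.0, 27.0], 0.57)]
gauge_tip [([297.0, 136.0, 66.0, 27.0], 0.89), ([361.0, 193.0, 48.0, 62.0], 0.64)]
tip_box [([322.0, 325.0, 46.0, 66.0], 0.72)]
flask [([376.0, 408.0, 44.0, 50.0], 0.96)]
marker [([405.0, 321.0, 18.0, 60.0], 0.64)]
pink_rack [([298.0, 422.0, 48.0, 58.0], 0.95)]
reagent [([243.0, 382.0, 34.0, 48.0], 0.91)]
top 439.19226722309844 320.2614218962806 [0.378 0.047 1.055]
sash [([245.0, 134.0, 152.0, 65.0], 0.76)]
sash_handle [([242.0, 134.0, 156.0, 64.0], 0.82)]
sill [([276.0, 161.0, 104.0, 37.0], 0.91)]
gauge [([331.0, 283.0, 65.0, 49.0], 0.86), ([450.0, 210.0, 32.0, 70.0], 0.74)]
gauge_tip [([330.0, 282.0, 67.0, 48.0], 0.87), ([450.0, 210.0, 32.0, 69.0], 0.82)]
tip_box [([190.0, 243.0, 55.0, 41.0], 0.75)]
flask [([131.0, 290.0, 41.0, 34.0], 0.83), ([243.0, 134.0, 153.0, 64.0]
[... 337 characters left out ...]
box []
flask []
marker []
pink_rack []
reagent []
{'time': 1.65, 'q': array([-7.11635586e+01,  4.98081073e+00,  1.00793759e+01,  9.50978140e+01,
       -3.92237877e-04,  9.00005980e+01]), 'qd': array([ 0.00789278, -0.01723171,  0.00822923,  0.09734933,  0.00709917,
       -0.00945689]), 'joint_efforts': array([-1.80707251e-03, -5.20091343e+01,  4.64863551e+01,  1.55402362e-03,
       -2.16480221e-04, -7.72949363e-06]), 'ee_pos': array([ 0.17758147, -0.52056227,  0.25027622]), 'tcp_rot': array([1.79999249e+02, 3.92230038e-04, 1.88358435e+01]), 'wrist_force': array([ 0.97745319, -0.22973493,  0.00582522]), 'torque': array([ 0.03766879, -0.01324077, -0.03259815]), 'opening': 0.0854250234625586}
```

View pics/scene0.png

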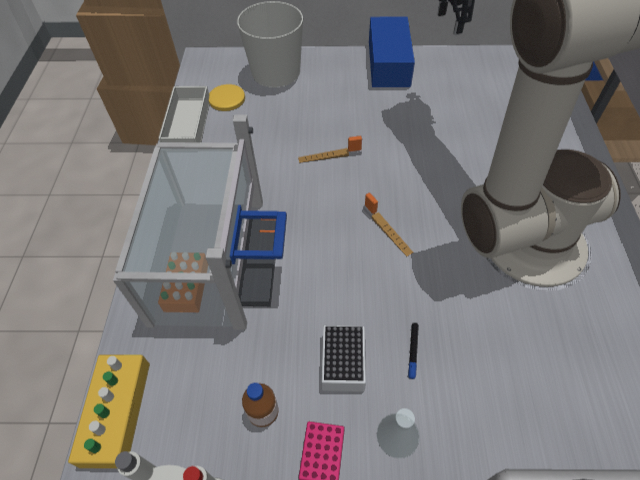

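View pics/top0.png

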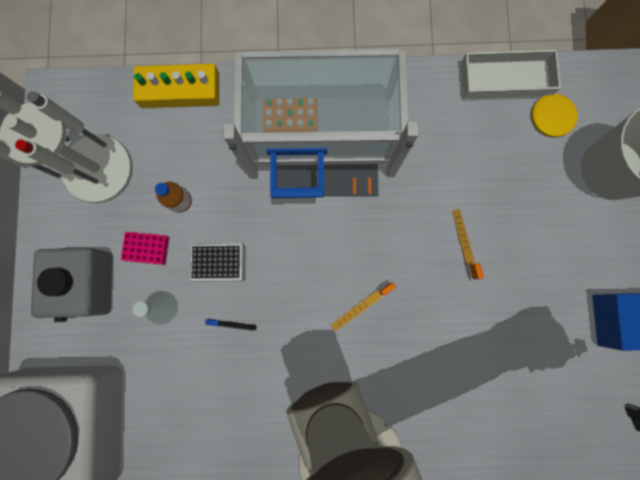

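View pics/wrist0.png

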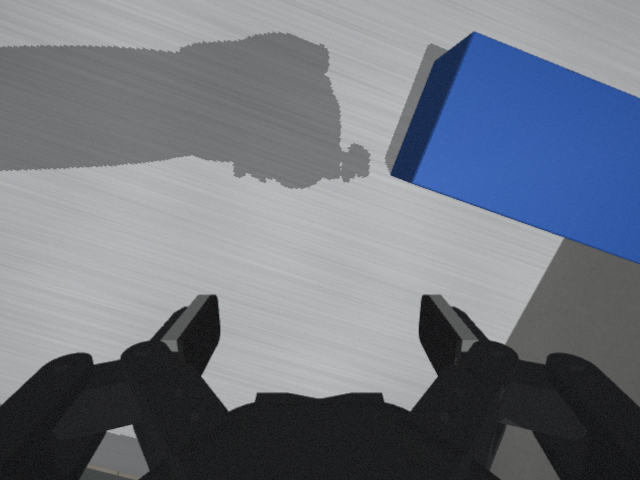

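Run:
```python
from h import *
import pickle
a=bot.camera("scene");b=bot.camera("top")
pickle.dump((a,b),open("ab.pkl","wb"))
save(a,"s_hood.png",(210,110,100,210),1) if 0 else save(a,"s_hood.png",(200,180,110,110),6)
save(b,"t_hood.png",(225,120,190,90),4)
save(b,"t_g.png",(435,195,70,95),6)
save(a,"s_g.png",(285,120,90,60),8)
```

```text
(no output)
```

View pics/s_hood.png

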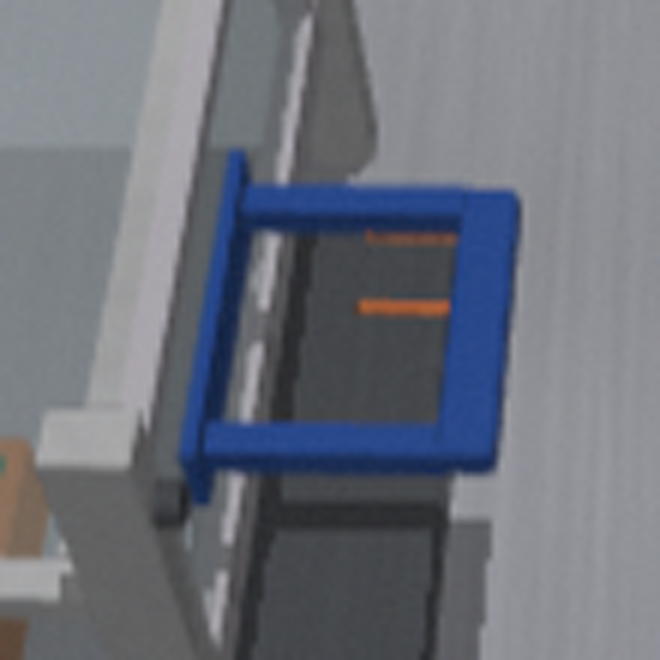

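View pics/t_hood.png

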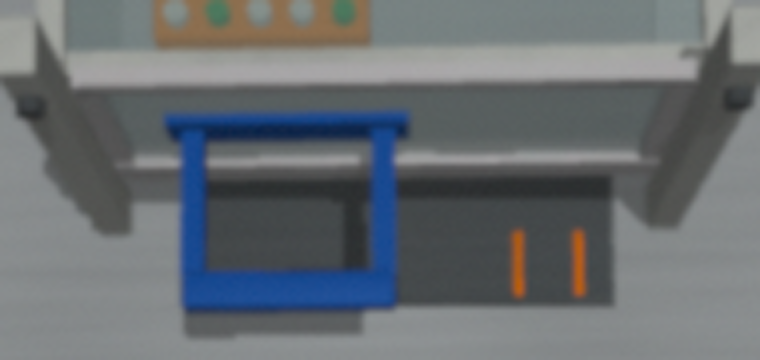

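View pics/t_g.png

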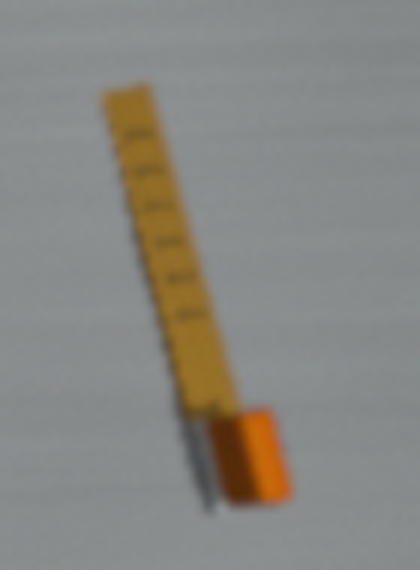

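View pics/s_g.png

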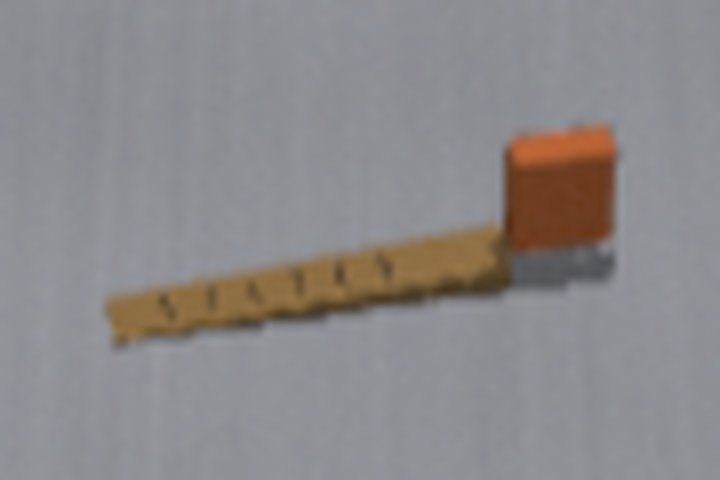

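Run:
```python
from h import *
import pickle
a,b=pickle.load(open("ab.pkl","rb"))
S=lambda u,v:(a,(200+u/6-.4,180+v/6-.4)); T=lambda u,v:(b,(225+u/4-.4,120+v/4-.4))
print(np.round(b["R"],3))
# handle outer front corners
R=tri([S(517,193),T(395,304)]);L=tri([S(494,462),T(184,305)])
print("handle -y front",R,"+y front",L,np.linalg.norm(R-L))
# top y,  sill corners in top at z~.0065
for n,uv in dict(markRf=(579,297),markRb=(579,231),markLf=(518,297),markLb=(518,231),sillRf=(612,303)).items(): print(n,atz(*T(*uv),0.0065).round(4))
for n,uv in dict(markLb=(360,306),markRb=(367,239)).items(): print("S",n,atz(*S(*uv),0.0065).round(4))
G=lambda u,v:(b,(435+u/6-.4,195+v/6-.4)); H=lambda u,v:(a,(285+u/8-.4,120+v/8-.4))
# tip corners, grip top
for n,uv in dict(tipL=(104,93),tipR=(150,86)).items(): print(n,atz(*G(*uv),0.002).round(4))
for n,uv in dict(tip1=(107,303),tip2=(117,345)).items(): print("S",n,atz(*H(*uv),0.002).round(4))
for n,uv in dict(gFL=(240,415),gFR=(272,410),gBR=(293,495),gBL=(262,502)).items(): print(n,atz(*G(*uv),0.056).round(4))
for n,uv in dict(a=(510,145),b=(607,125),c=(613,152),d=(514,168)).items(): print("S",n,atz(*H(*uv),0.056).round(4))
```

```text
[[-0.029 -0.999 -0.014]
 [-0.992  0.03  -0.124]
 [ 0.124  0.01  -0.992]]
handle -y front [0.57508336 0.04699944 0.17906131] +y front [0.57765502 0.15477754 0.17679237] 0.10783265065866383
markRf [ 0.6162 -0.0651  0.0065]
markRb [ 0.6573 -0.0669  0.0065]
markLf [ 0.6174 -0.0281  0.0065]
markLb [ 0.6585 -0.0297  0.0065]
sillRf [ 0.6118 -0.085   0.0065]
S markLb [ 0.6556 -0.0304  0.0065]
S markRb [ 0.6556 -0.0645  0.0065]
tipL [ 0.5706 -0.2638  0.002 ]
tipR [ 0.5729 -0.2825  0.002 ]
S tip1 [ 0.5725 -0.2796  0.002 ]
S tip2 [ 0.5683 -0.26    0.002 ]
gFL [ 0.4358 -0.2909  0.056 ]
gFR [ 0.4373 -0.303   0.056 ]
gBR [ 0.4052 -0.3085  0.056 ]
gBL [ 0.4029 -0.2967  0.056 ]
S a [ 0.4363 -0.2983  0.056 ]
S b [ 0.4039 -0.3075  0.056 ]
S c [ 0.4023 -0.2947  0.056 ]
S d [ 0.4352 -0.2874  0.056 ]
```

{"name": "servo_tool", "arguments": {"motion": [[[0, 0, 0, 0, 0, 0.12], [0, 0, 0, 0, 0, 0.12], [0, 0, 0, 0, 0, 0.12], [26, -42, 0, 0, 0, 0], [26, -42, 0, 0, 0, 0]]], "gripper": 0}}

```text
time: 2.25
ee_pos: [0.2322, -0.4377, 0.2496]
tcp_rot: [-180.0, 0.0, -2.0]
wrist_force: [1.4, 0.3, -0.3]
opening: 0.0121
```

{"name": "servo_tool", "arguments": {"motion": [[[26, -42, 0, 0, 0, 0], [26, -42, 0, 0, 0, 0], [26, -42, 0, 0, 0, 0], [26, -42, 0, 0, 0, 0], [26, -42, 0, 0, 0, 0]]]}}

```text
time: 2.75
ee_pos: [0.3693, -0.2306, 0.2506]
tcp_rot: [180.0, -0.0, -1.8]
wrist_force: [1.7, -1.3, 0.4]
opening: -0.0
```

{"name": "servo_tool", "arguments": {"motion": [[[26, -42, 0, 0, 0, 0], [26, -42, 0, 0, 0, 0], [26, -42, 0, 0, 0, 0], [26, -42, 0, 0, 0, 0], [26, -42, 0, 0, 0, 0]]]}}

```text
time: 3.25
ee_pos: [0.506, -0.0244, 0.2505]
tcp_rot: [180.0, -0.0, -1.8]
wrist_force: [1.0, -1.2, 1.1]
opening: -0.0
```

{"name": "servo_tool", "arguments": {"motion": [[[26, -42, 0, 0, 0, 0], [26, -42, 0, 0, 0, 0], [20, -30, 0, 0, 0, 0], [0, 0, 0, 0, 0, 0], [0, 0, 0, 0, 0, 0]]]}}

```text
time: 3.75
ee_pos: [0.5789, 0.0366, 0.2511]
tcp_rot: [-177.9, 0.1, 2.7]
wrist_force: [0.0, 0.1, 0.5]
opening: 0.0003
```

Run:
```python
from h import *
p=bot.camera("wrist");save(p,"w1.png")
a=bot.camera("top");save(a,"t1.png",(225,120,190,120),4)
o=bot.get_obs();print(o["ee_pos"],o["tcp_rot"],o["wrist_force"])
```

```text
[0.57852112 0.0359393  0.25182451] [-1.77878224e+02  2.61088942e-02  2.63760976e+00] [-0.65236043  0.19174637  0.51323056]
```

View pics/w1.png

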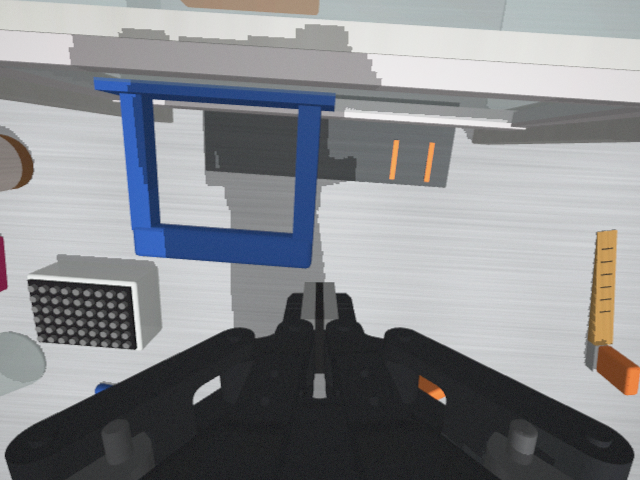

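View pics/t1.png

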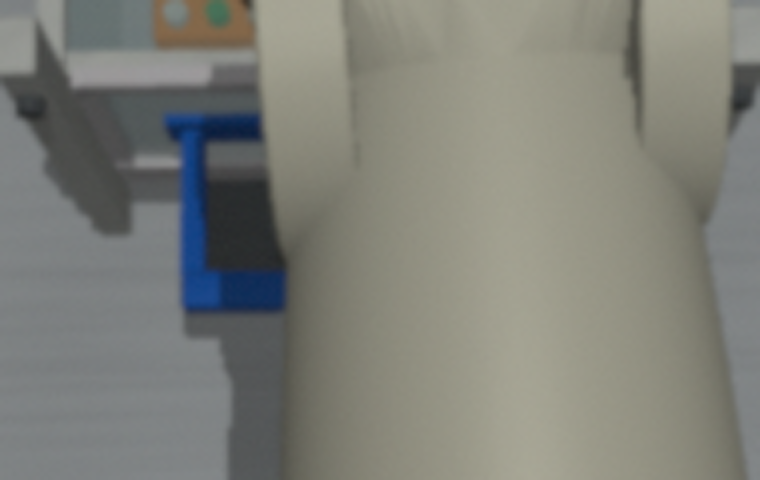

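Run:
```python
from h import *
o=bot.get_obs();print(o["q"].round(2),o["qd"].round(2),o["joint_efforts"].round(2))
p=bot.camera("scene");save(p,"s2.png")
```

```text
[  2.58   9.19  14.86  95.7    2.12 179.94] [-0.35 -0.7  -0.28 -0.02  0.12 -0.07] [  0.54 -55.47  46.41  -0.06   0.14  -0.  ]
```

View pics/s2.png

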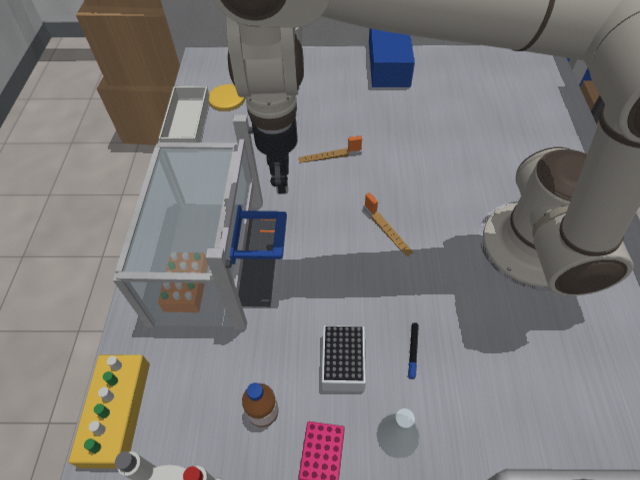

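{"name": "servo_tool", "arguments": {"motion": [[[0, 0, 0, -0.037, 0, 0], [0, 0, 0, 0, 0, -0.15], [0, 0, 0, 0, 0, -0.15], [0, 0, 0, 0, 0, -0.15], [0, 0, 0, 0, 0, -0.15]]]}}

```text
time: 4.4
ee_pos: [0.5787, 0.0311, 0.2522]
tcp_rot: [-179.8, -0.1, 37.8]
wrist_force: [0.9, 0.4, 0.1]
opening: -0.0
```

```bash
cat >> h.py <<'E'
from scipy.spatial.transform import Rotation as Ro
def go(x,y,z,yaw):
    o=bot.get_obs();R=Ro.from_euler("xyz",o["tcp_rot"],degrees=True);G=Ro.from_euler("xyz",[180,0,yaw],degrees=True)
    d=(np.array([x,y,z])-o["ee_pos"])*1000
    print("pos",o["ee_pos"].round(4),o["tcp_rot"].round(2),"q",o["q"].round(1),"F",o["wrist_force"].round(1),"open",round(o["opening"],4))
    print("shift in tool now",R.inv().apply(d).round(1),"turn",(R.inv()*G).as_rotvec().round(3),"shift in goal axes",G.inv().apply(d).round(1))
E
python3 -c "
from h import *
go(.588,.101,.25,37)"
```

```text
pos [0.5787 0.0311 0.2522] [-1.7984e+02 -1.3000e-01  3.7770e+01] q [  3.    9.2  14.9  95.7   0.2 145.2] F [0.9 0.4 0.1] open -0.0
shift in tool now [ 50.1 -49.5   2.5] turn [-0.003 -0.002  0.013] shift in goal axes [ 49.5 -50.2   2.2]
```

{"name": "servo_tool", "arguments": {"motion": [[[25, -25, 1, 0, 0, 0], [25, -25, 1, 0, 0, 0], [0, 0, 15, 0, 0, 0], [0, 0, 15, 0, 0, 0], [0, 0, 0, 0, 0, 0]]]}}

```text
time: 4.9
ee_pos: [0.5874, 0.1016, 0.2183]
tcp_rot: [-179.7, 0.0, 37.5]
wrist_force: [0.1, 0.5, 0.3]
opening: 0.0002
```

Run:
```python
from h import *
p=bot.camera("wrist");save(p,"w2.png")
go(.588,.101,.15,37)
```

```text
pos [0.5877 0.1015 0.2196] [-1.7978e+02 -4.0000e-02  3.7440e+01] q [  9.7  11.   13.4  92.4   0.2 152.3] F [0.1 0.2 0.5] open -0.0001
shift in tool now [-0.1  0.8 69.6] turn [-0.004 -0.001  0.008] shift in goal axes [-0.1  0.5 69.6]
```

View pics/w2.png

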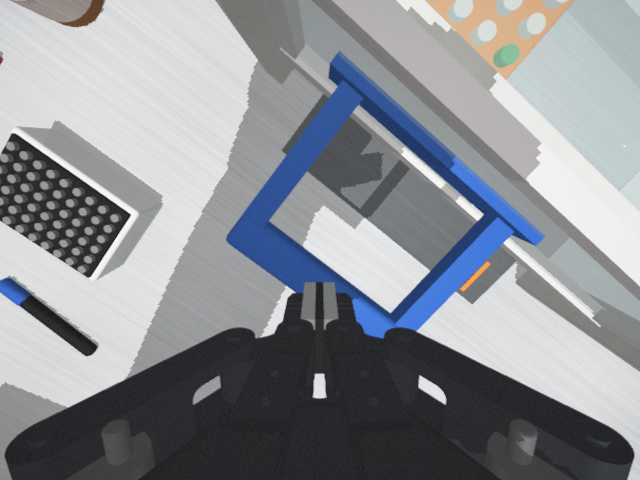

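{"name": "servo_tool", "arguments": {"motion": [[[0, 0, 15, 0, 0, 0], [0, 0, 15, 0, 0, 0], [0, 0, 15, 0, 0, 0], [0, 0, 15, 0, 0, 0], [0, 0, 15, 0, 0, 0]]]}}

```text
time: 5.45
ee_pos: [0.589, 0.1018, 0.1454]
tcp_rot: [-179.9, -0.2, 37.4]
wrist_force: [1.3, -1.2, 3.2]
opening: 0.0
```

{"name": "servo_tool", "arguments": {"motion": [[[0, 0, 5, 0, 0, 0], [0, 0, 5, 0, 0, 0], [0, 0, 4, 0, 0, 0], [0, 0, 3, 0, 0, 0], [0, 0, 2, 0, 0, 0]]]}}

```text
time: 5.95
ee_pos: [0.5884, 0.1025, 0.1258]
tcp_rot: [-179.8, -0.1, 37.5]
wrist_force: [-0.8, -1.6, 2.4]
opening: 0.0001
```

{"name": "servo_tool", "arguments": {"motion": [[[0, 0, 1, 0, 0, 0], [0, 0, 1, 0, 0, 0], [0, 0, 1, 0, 0, 0], [0, 0, 1, 0, 0, 0], [0, 0, 0, 0, 0, 0]]]}}

```text
time: 6.45
ee_pos: [0.5885, 0.1025, 0.123]
tcp_rot: [-179.8, -0.2, 37.5]
wrist_force: [-3.8, -1.7, 10.3]
opening: -0.0002
```

{"name": "servo_tool", "arguments": {"motion": [[[0, 0, 1, 0, 0, 0], [0, 0, 1, 0, 0, 0], [0, 0, 0, 0, 0, 0], [0, 0, 0, 0, 0, 0]]]}}

```text
time: 6.85
ee_pos: [0.5885, 0.1026, 0.123]
tcp_rot: [-179.9, -0.2, 37.5]
wrist_force: [-8.4, -3.1, 22.1]
opening: 0.0001
```

Run:
```python
from h import *
p=bot.camera("wrist");save(p,"w3.png")
p=bot.camera("scene");save(p,"s3.png",(100,90,220,165),3)
o=bot.get_obs();print(o["ee_pos"],o["wrist_force"])
```

```text
[0.58851152 0.10252869 0.12293197] [-8.70566929 -2.20914259 21.82341873]
```

View pics/w3.png

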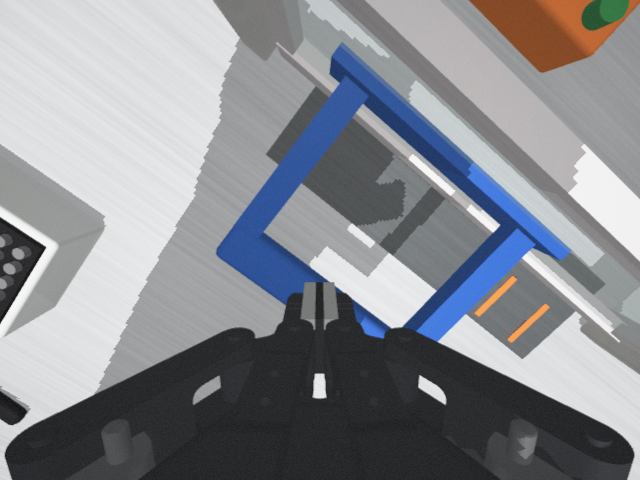

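View pics/s3.png

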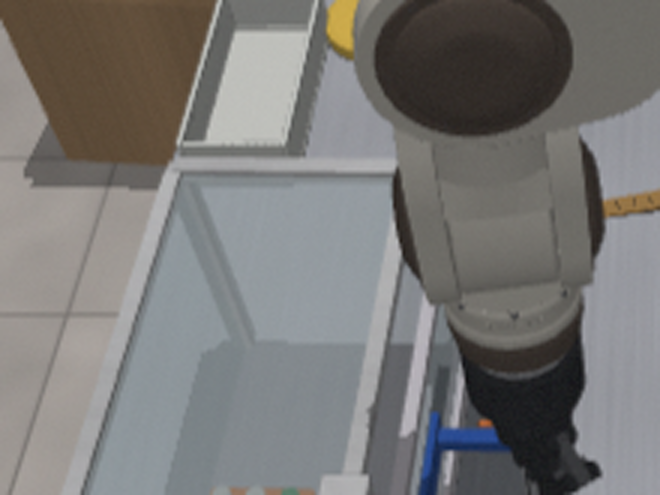

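{"name": "servo_tool", "arguments": {"motion": [[[0, 0, -25, 0, 0, 0], [0, 0, -35, 0, 0, 0], [0, 0, -35, 0, 0, -0.15], [0, 0, -35, 0, 0, -0.15], [0, 0, 0, 0, 0, -0.15]]]}}

```text
time: 7.45
ee_pos: [0.5898, 0.1024, 0.2552]
tcp_rot: [179.8, -0.4, 63.6]
wrist_force: [-0.1, 0.6, -0.3]
opening: 0.0003
```

Run:
```python
from h import *
p=bot.camera("wrist");save(p,"w4.png")
o=bot.get_obs()
go(.4195,-.2985,.22,189.8)
```

```text
pos [0.5895 0.1024 0.2526] [179.93  -0.35  64.17] q [  9.7  11.6  17.7  95.9   0.2 125.6] F [-0.1  0.5 -0.3] open 0.0001
shift in tool now [-435.1   21.7   29.9] turn [ 7.000e-03 -2.000e-03 -2.193e+00] shift in goal axes [ 235.7 -366.1   32.6]
```

View pics/w4.png

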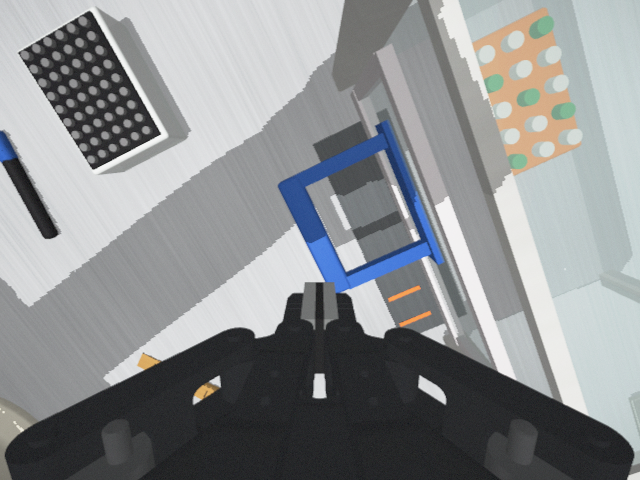

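{"name": "servo_tool", "arguments": {"motion": [[[-48, 2, 0, 0, 0, 0], [-48, 2, 0, 0, 0, 0], [-48, 3, 0, 0, 0, 0], [-48, 2, 0, 0, 0, 0], [-48, 2, 0, 0, 0, 0]]], "gripper": 60}}

```text
time: 8.0
ee_pos: [0.4892, -0.1185, 0.2482]
tcp_rot: [-179.8, -0.2, 63.1]
wrist_force: [2.0, -0.9, -0.5]
opening: 0.0597
```

{"name": "servo_tool", "arguments": {"motion": [[[-48, 3, 0, 0, 0, 0], [-48, 2, 0, 0, 0, 0], [-48, 3, 0, 0, 0, 0], [-48, 2, 0, 0, 0, -0.15], [0, 0, 0, 0, 0, -0.15]]]}}

```text
time: 8.5
ee_pos: [0.413, -0.2925, 0.2473]
tcp_rot: [-179.8, -0.2, 79.4]
wrist_force: [0.5, 1.0, -0.1]
opening: 0.0603
```

{"name": "servo_tool", "arguments": {"motion": [[[0, 0, 0, 0, 0, -0.15], [0, 0, 0, 0, 0, -0.15], [0, 0, 0, 0, 0, -0.15], [0, 0, 0, 0, 0, -0.15], [0, 0, 0, 0, 0, -0.15]]]}}

```text
time: 9.0
ee_pos: [0.4151, -0.2888, 0.2476]
tcp_rot: [179.9, -0.3, 122.7]
wrist_force: [0.0, 0.9, -0.3]
opening: 0.0598
```

{"name": "servo_tool", "arguments": {"motion": [[[0, 0, 0, 0, 0, -0.15], [0, 0, 0, 0, 0, -0.15], [0, 0, 0, 0, 0, -0.15], [0, 0, 0, 0, 0, -0.15], [0, 0, 0, 0, 0, -0.15]]]}}

```text
time: 9.5
ee_pos: [0.4151, -0.2888, 0.2476]
tcp_rot: [179.8, -0.1, 165.7]
wrist_force: [0.5, 0.2, -0.4]
opening: 0.0603
```

Run:
```python
from h import *
import pickle
p=bot.camera("wrist");save(p,"w5.png")
q=bot.camera("top");save(q,"t5.png");r=bot.camera("scene");save(r,"s5.png")
pickle.dump((p,q,r),open("w5.pkl","wb"))
go(.4195,-.2985,.15,189.8)
print(p["fx"],p["t"],proj(p,[[.4195,-.2985,.056],[.571,-.272,0],[.667,-.048,.0065]]))
for l in ["gauge"]: print([(x["rect"],x["confidence"]) for x in bot.look_for(p,l)],[(x["rect"],x["confidence"]) for x in bot.look_for(q,l)])
```

```text
pos [ 0.4151 -0.2888  0.2478] [ 1.7978e+02 -1.3000e-01  1.6524e+02] q [-34.9  -1.    3.7  94.9   0.2 -20.2] F [-0.4  0.9 -0.2] open 0.0601
shift in tool now [-6.9 -8.6 97.8] turn [ 0.004 -0.001 -0.429] shift in goal axes [ -2.7 -10.3  97.8]
335.629462848829 [ 0.17765575 -0.49078563  0.24992668] [[310.65460787 228.16806691]
 [363.25929725 328.1865732 ]
 [555.10973326 357.61215479]]
[([470.6, 3.7, 149.5, 160.7], 0.71), ([293.7, 199.8, 75.6, 132.7], 0.56)] [([327.7, 285.7, 68.1, 45.3], 0.93), ([452.4, 208.6, 30.2, 73.0], 0.83), ([274.1, 174.4, 105.8, 25.2], 0.33)]
```

View pics/w5.png

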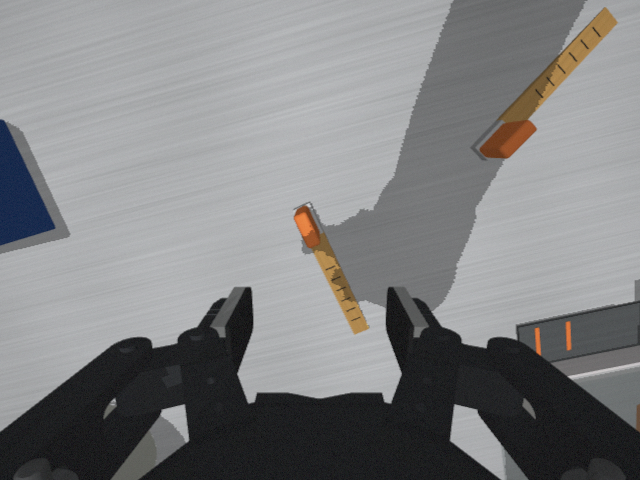

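View pics/t5.png

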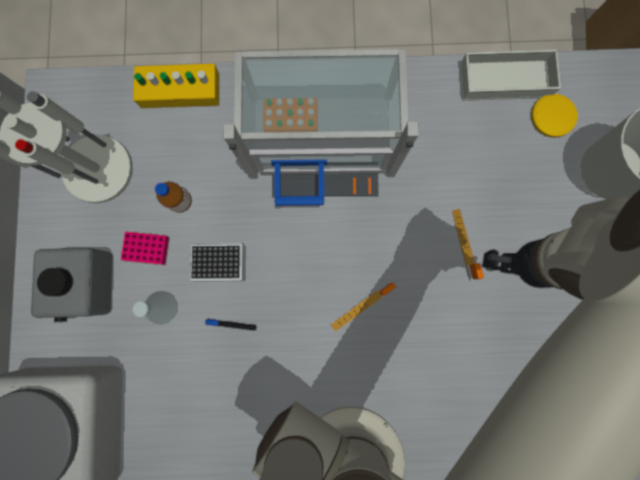

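View pics/s5.png

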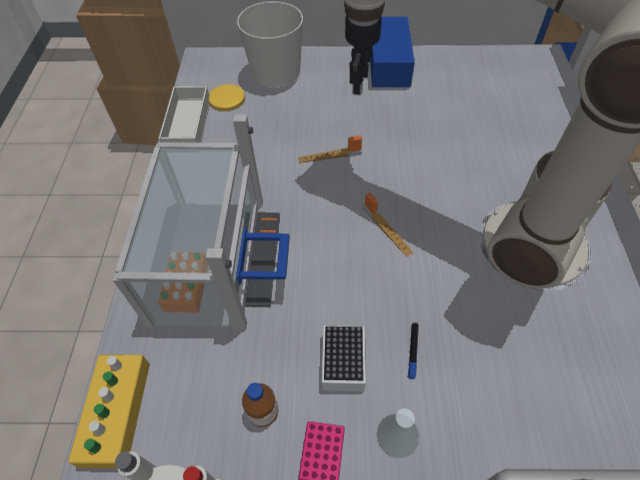

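Run:
```python
from h import *
import pickle
p,q,r=pickle.load(open("w5.pkl","rb"))
save(p,"w5g.png",(280,190,110,150),4)
save(p,"w5m.png",(500,270,140,110),5)
save(q,"t5m.png",(260,140,130,75),6)
```

```text
(no output)
```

View pics/w5g.png

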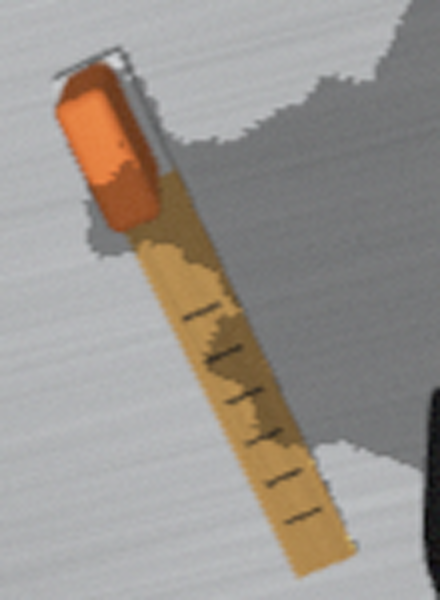

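View pics/w5m.png

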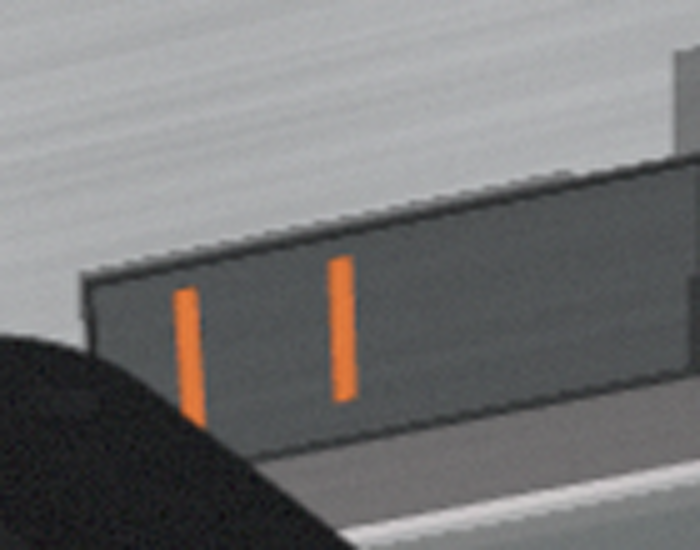

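View pics/t5m.png

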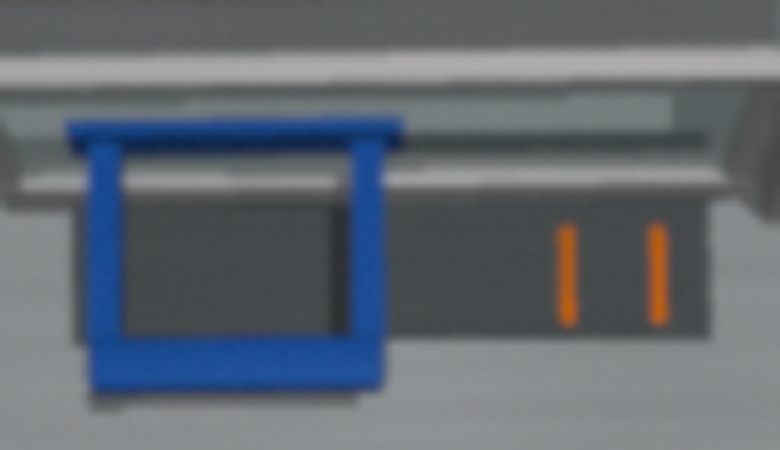

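Run:
```python
from h import *
import pickle
p,q,r=pickle.load(open("w5.pkl","rb"))
T=lambda u,v:(q,(260+u/6-.4,140+v/6-.4)); W=lambda u,v:(p,(500+u/5-.4,270+v/5-.4)); G=lambda u,v:(p,(280+u/4-.4,190+v/4-.4))
z=.0065
def pr(n,o,z): print(n,atz(*o,z).round(4))
pr("T L far",T(567,225),z);pr("T L near",T(568,325),z);pr("T R far",T(658,225),z);pr("T R near",T(659,325),z);pr("T sill Lf",T(75,342),z);pr("T sill Rf",T(710,338),z)
pr("W R near",W(185,290),z);pr("W R far",W(195,425),z);pr("W L near",W(340,258),z);pr("W L far",W(346,402),z)
pr("W sill f",W(88,282),z);pr("W sill f2",W(700,158),z);pr("W sash b1",W(255,462),.012);pr("W sash b2",W(700,372),.012)
pr("T sash",T(400,200),.012);pr("T sash",T(700,197),.012)
pr("tipa",G(300,577),.001);pr("tipb",G(355,552),.001)
pr("back a",G(57,78),.01);pr("back b",G(122,50),.01)
for uv in [(60,110),(92,95),(132,180),(155,215),(115,228)]: pr(uv,G(*uv),.056)
```

```text
T L far [ 0.6592 -0.0297  0.0065]
T L near [ 0.6176 -0.0285  0.0065]
T R far [ 0.658  -0.0667  0.0065]
T R near [ 0.6164 -0.0653  0.0065]
T sill Lf [0.6169 0.1718 0.0065]
T sill Rf [ 0.6104 -0.0857  0.0065]
W R near [ 0.6187 -0.0672  0.0065]
W R far [ 0.6575 -0.0677  0.0065]
W L near [ 0.6193 -0.0301  0.0065]
W L far [ 0.6602 -0.0308  0.0065]
W sill f [ 0.6107 -0.09    0.0065]
W sill f2 [0.6137 0.0546 0.0065]
W sash b1 [ 0.6672 -0.0572  0.012 ]
W sash b2 [0.6685 0.0498 0.012 ]
T sash [0.6703 0.0381 0.012 ]
T sash [ 0.6676 -0.0836  0.012 ]
tipa [ 0.5754 -0.2841  0.001 ]
tipb [ 0.5712 -0.2657  0.001 ]
back a [ 0.4046 -0.3145  0.01  ]
back b [ 0.4015 -0.2954  0.01  ]
(60, 110) [ 0.4052 -0.3106  0.056 ]
(92, 95) [ 0.4036 -0.3023  0.056 ]
(132, 180) [ 0.4262 -0.2983  0.056 ]
(155, 215) [ 0.4361 -0.2951  0.056 ]
(115, 228) [ 0.4369 -0.3054  0.056 ]
```

{"name": "servo_tool", "arguments": {"motion": [[[0, 0, 30, 0, 0, -0.144], [0, 0, 30, 0, 0, -0.144], [0, 0, 30, 0, 0, -0.144], [0, 0, 0, 0, 0, 0]]]}}

```text
time: 10.15
ee_pos: [0.4135, -0.2875, 0.1546]
tcp_rot: [179.5, -0.3, -169.8]
wrist_force: [-0.9, 0.1, 0.1]
opening: 0.0603
```

Run:
```python
from h import *
go(.420,-.300,.10,190)
```

```text
pos [ 0.4135 -0.2875  0.1546] [ 179.53   -0.25 -169.78] q [-34.9  -1.7  -7.3  84.9   0.2 -45.1] F [-0.9  0.1  0.1] open 0.0603
shift in tool now [ -4.4 -13.9  54.4] turn [ 0.008 -0.004  0.004] shift in goal axes [ -4.2 -13.4  54.6]
```

{"name": "servo_tool", "arguments": {"motion": [[[-4, -14, 14, 0.008, -0.004, 0.004], [0, 0, 20, 0, 0, 0], [0, 0, 20, 0, 0, 0], [0, 0, 0, 0, 0, 0]]]}}

```text
time: 10.55
ee_pos: [0.4211, -0.3014, 0.1035]
tcp_rot: [-179.9, 0.1, -170.3]
wrist_force: [-0.6, 0.3, 0.1]
opening: 0.0599
```

Run:
```python
from h import *
go(.420,-.300,.036,190)
p=bot.camera("wrist");save(p,"w6.png")
```

```text
pos [ 0.4211 -0.3014  0.1035] [-1.7987e+02  1.3000e-01 -1.7029e+02] q [-35.6   0.1 -11.2  78.5  -0.  -45.3] F [-0.6  0.3  0.1] open 0.0599
shift in tool now [ 1.   1.7 67.5] turn [-0.002  0.002 -0.005] shift in goal axes [ 0.8  1.5 67.5]
```

View pics/w6.png

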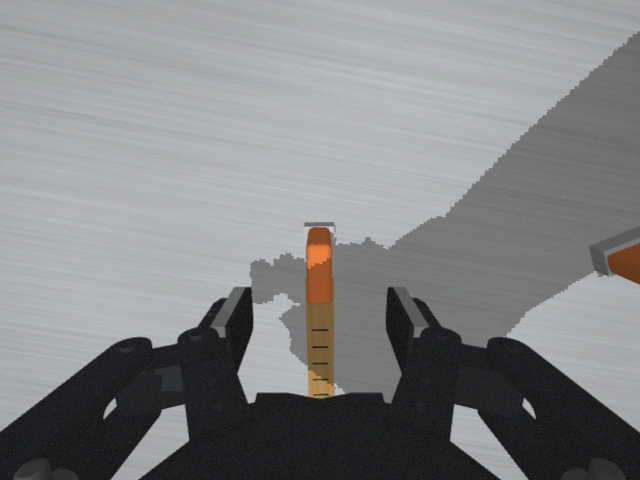

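{"name": "servo_tool", "arguments": {"motion": [[[1, 1, 20, 0, 0, 0], [0, 0, 20, 0, 0, 0], [0, 0, 15, 0, 0, 0], [0, 0, 10, 0, 0, 0], [0, 0, 2, 0, 0, 0]]]}}

```text
time: 11.1
ee_pos: [0.4207, -0.3011, 0.0371]
tcp_rot: [-179.8, 0.2, -170.0]
wrist_force: [-0.4, 0.1, 0.0]
opening: 0.0602
```

{"name": "servo_tool", "arguments": {"motion": [[[0, 0, 0, 0, 0, 0], [0, 0, 0, 0, 0, 0], [0, 0, 0, 0, 0, 0], [0, 0, 0, 0, 0, 0], [0, 0, 0, 0, 0, 0]]], "gripper": 0, "newtons": 80}}

```text
time: 11.6
ee_pos: [0.4212, -0.3015, 0.0383]
tcp_rot: [-179.7, 0.3, -169.9]
wrist_force: [-0.6, 0.1, 6.3]
opening: 0.0133
```

Run:
```python
from h import *
go(.420,-.300,.036,190)
p=bot.camera("wrist");save(p,"w7.png")
```

```text
pos [ 0.4212 -0.3015  0.0383] [-179.7     0.28 -169.94] q [-35.6   1.6 -17.   71.   -0.  -45.6] F [-0.6  0.1  6.3] open 0.0133
shift in tool now [1.  1.7 2.3] turn [-0.005  0.005  0.001] shift in goal axes [1.  1.7 2.3]
```

View pics/w7.png

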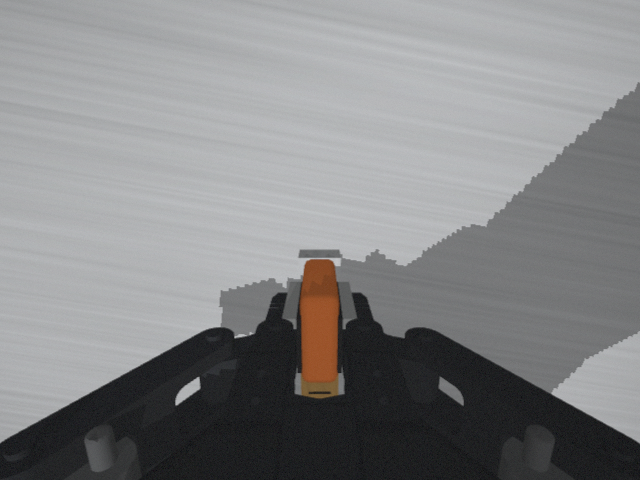

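{"name": "servo_tool", "arguments": {"motion": [[[0, 0, -20, 0, 0, 0], [0, 0, -35, 0, 0, 0], [0, 0, -35, 0, 0, 0.1], [0, 0, 0, 0, 0, 0.102], [0, 0, 0, 0, 0, 0]]]}}

```text
time: 12.15
ee_pos: [0.4208, -0.3012, 0.1283]
tcp_rot: [-179.8, 0.4, 178.4]
wrist_force: [0.2, 0.1, -1.4]
opening: 0.0128
```

{"name": "servo_tool", "arguments": {"motion": [[[-6, 35, 0, 0, 0, 0], [-6, 38, 0, 0, 0, 0], [-6, 38, 0, 0, 0, 0], [-6, 38, 0, 0, 0, 0], [-6, 38, 0, 0, 0, 0]]]}}

```text
time: 12.65
ee_pos: [0.4548, -0.1132, 0.1258]
tcp_rot: [-179.8, 0.2, 178.7]
wrist_force: [1.7, -0.1, -0.8]
opening: 0.0129
```

Run:
```python
from h import *
go(.476,-.0447,.060,178.5)
```

```text
pos [ 0.4548 -0.1132  0.1258] [-179.83    0.18  178.66] q [-13.9  -7.  -15.5  81.3  -0.1 -12.6] F [ 1.7 -0.1 -0.8] open 0.0129
shift in tool now [-19.4  69.2  65.7] turn [-0.003  0.003  0.003] shift in goal axes [-19.4  69.   65.8]
```

{"name": "servo_tool", "arguments": {"motion": [[[-10, 35, 0, 0, 0.003, 0.003], [-9, 34, 0, -0.003, 0, 0], [0, 0, 25, 0, 0, 0], [0, 0, 25, 0, 0, 0], [0, 0, 0, 0, 0, 0]]]}}

```text
time: 13.15
ee_pos: [0.4738, -0.0457, 0.0727]
tcp_rot: [180.0, -0.3, 178.5]
wrist_force: [-1.3, 0.4, -1.2]
opening: 0.0134
```

Run:
```python
from h import *
import pickle
go(.476,-.0447,.060,178.5)
p=bot.camera("wrist");save(p,"w8.png");q=bot.camera("top");save(q,"t8.png",(260,140,160,120),5);r=bot.camera("scene");save(r,"s8.png",(200,120,160,120),5)
pickle.dump((p,q,r),open("w8.pkl","wb"))
```

```text
pos [ 0.4738 -0.0457  0.0727] [179.99  -0.3  178.52] q [ -5.5  -4.5 -19.1  75.7  -0.   -4. ] F [-1.3  0.4 -1.2] open 0.0134
shift in tool now [-2.2  1.1 12.7] turn [ 0.    -0.005  0.   ] shift in goal axes [-2.1  1.1 12.7]
```

View pics/w8.png

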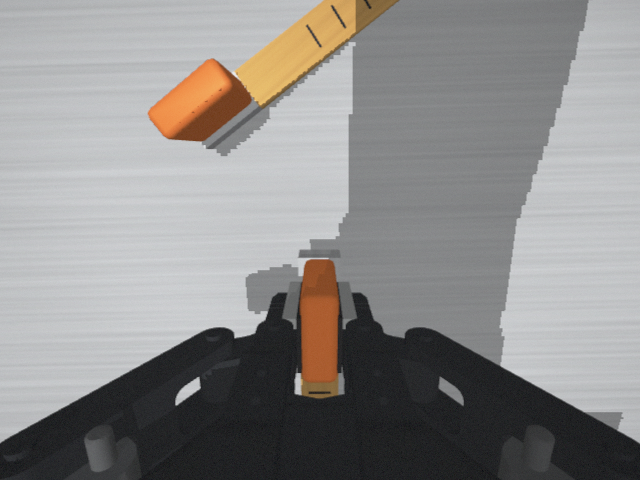

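View pics/t8.png

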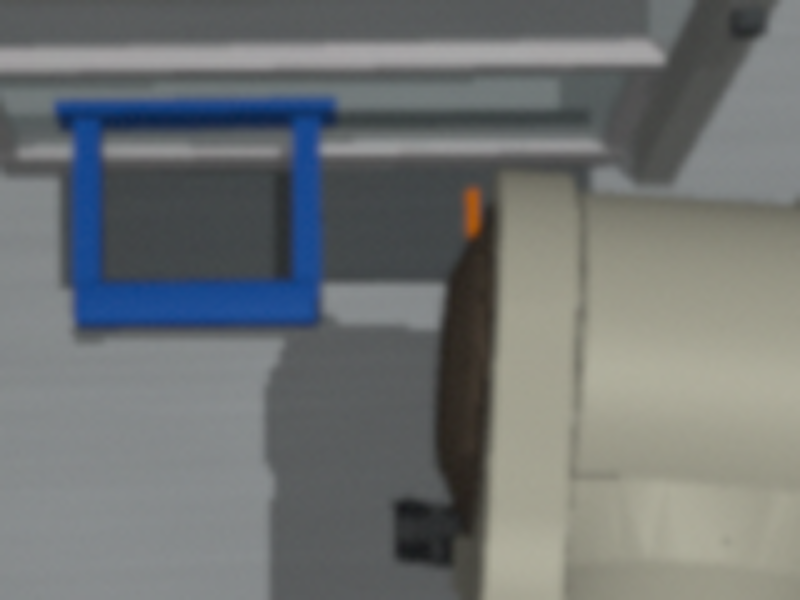

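View pics/s8.png

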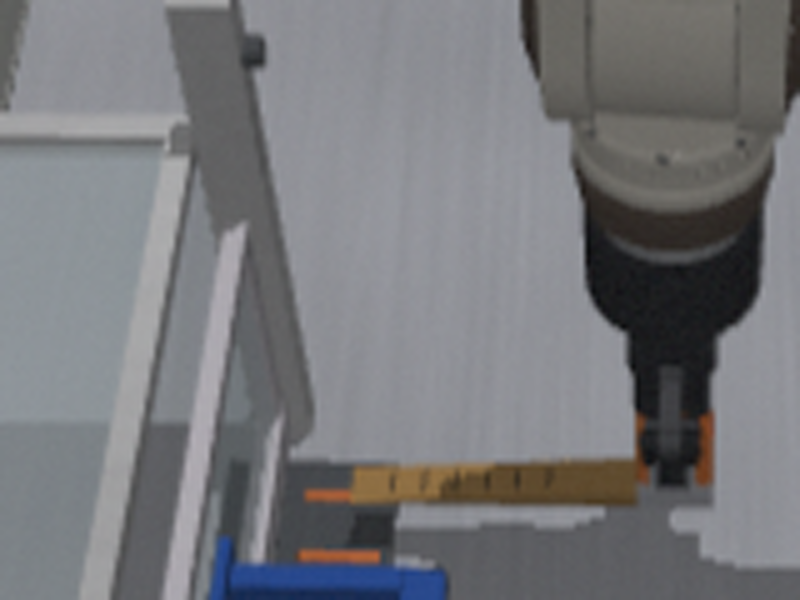

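Run:
```python
from h import *
import pickle
p,q,r=pickle.load(open("w8.pkl","rb"))
S=lambda u,v:(r,(200+u/5-.4,120+v/5-.4))
for uv in [(353,466),(352,503),(636,460),(636,503)]: print(uv,atz(*S(*uv),.0364).round(4))
for uv in [(306,495),(300,556),(380,557)]: print(uv,atz(*S(*uv),.0065).round(4))
print("pred tip corners", proj(r,[[.6277,-.0597,.0364],[.6277,-.0397,.0364]]), S(353,466)[1],S(352,503)[1])
```

```text
(353, 466) [ 0.6289 -0.0618  0.0364]
(352, 503) [ 0.6277 -0.0394  0.0364]
(636, 460) [ 0.4922 -0.065   0.0364]
(636, 503) [ 0.4921 -0.0389  0.0364]
(306, 495) [ 0.6557 -0.0671  0.0065]
(300, 556) [ 0.6555 -0.0298  0.0065]
(380, 557) [ 0.6166 -0.0291  0.0065]
pred tip corners [[270.62902422 213.47615848]
 [270.0287025  220.08524945]] (270.20000000000005, 212.79999999999998) (270.0, 220.2)
```

{"name": "servo_tool", "arguments": {"motion": [[[0, 1.5, 12, 0, -0.005, 0], [0, 0, 10, 0, 0, 0], [0, 0, 2, 0, 0, 0], [0, 0, 0, 0, 0, 0]]]}}

```text
time: 13.7
ee_pos: [0.4761, -0.0449, 0.0523]
tcp_rot: [-180.0, 0.3, 178.3]
wrist_force: [-0.3, -0.5, -1.4]
opening: 0.0131
```

{"name": "servo_tool", "arguments": {"motion": [[[0, 0, 1, 0, 0, 0], [0, 0, 0, 0, 0, 0], [0, 0, 1, 0, 0, 0], [0, 0, 0, 0, 0, 0]]]}}

```text
time: 14.1
ee_pos: [0.4766, -0.0449, 0.0509]
tcp_rot: [-180.0, 0.4, 178.3]
wrist_force: [-0.2, -0.9, -0.8]
opening: 0.0127
```

Run:
```python
from h import *
go(.476,-.0447,.045,178.5)
```

```text
pos [ 0.4766 -0.0449  0.0509] [-179.98    0.4   178.32] q [ -5.4  -4.2 -21.3  72.5   0.   -3.7] F [-0.2 -0.9 -0.8] open 0.0127
shift in tool now [0.6 0.1 5.9] turn [-0.     0.007 -0.003] shift in goal axes [0.6 0.1 5.9]
```

{"name": "servo_tool", "arguments": {"motion": [[[0, 0, 1, 0, 0.005, 0], [0, 0, 1, 0, 0, 0], [0, 0, 1, 0, 0, 0], [0, 0, 0, 0, 0, 0]]]}}

```text
time: 14.5
ee_pos: [0.4764, -0.0448, 0.0476]
tcp_rot: [-180.0, 0.1, 178.3]
wrist_force: [-0.3, 0.3, -1.5]
opening: 0.0133
```

{"name": "servo_tool", "arguments": {"motion": [[[0, 0, 1, 0, 0, 0], [0, 0, 0, 0, 0, 0], [0, 0, 0, 0, 0, 0]]]}}

```text
time: 14.8
ee_pos: [0.4765, -0.0448, 0.0468]
tcp_rot: [-180.0, 0.1, 178.3]
wrist_force: [-0.3, -0.0, -0.4]
opening: 0.0134
```

{"name": "servo_tool", "arguments": {"motion": [[[0, 0, 0.5, 0, 0, 0], [0, 0, 0.5, 0, 0, 0], [0, 0, 0, 0, 0, 0]]]}}

```text
time: 15.1
ee_pos: [0.4766, -0.0448, 0.0459]
tcp_rot: [-180.0, 0.1, 178.3]
wrist_force: [-0.3, -0.2, 0.9]
opening: 0.0129
```

{"name": "servo_tool", "arguments": {"motion": [[[-8, 0, 0, 0, 0, 0], [-8, 0, 0, 0, 0, 0], [-8, 0, 0, 0, 0, 0], [-6, 0, 0, 0, 0, 0], [0, 0, 0, 0, 0, 0]]]}}

```text
time: 15.6
ee_pos: [0.5076, -0.0457, 0.0458]
tcp_rot: [-180.0, 0.1, 178.3]
wrist_force: [1.0, 0.1, 0.2]
opening: 0.0128
```

Run:
```python
from h import *
import pickle
go(.510,-.0455,.0465,178.5)
r=bot.camera("scene");save(r,"s9.png",(200,150,120,90),6)
pickle.dump(r,open("s9.pkl","wb"))
```

```text
pos [ 0.5076 -0.0457  0.0458] [-1.7998e+02  1.3000e-01  1.7832e+02] q [ -5.1   0.5 -17.3  72.1  -0.   -3.5] F [1.  0.1 0.2] open 0.0128
shift in tool now [-2.4  0.3 -0.7] turn [-0.     0.002 -0.003] shift in goal axes [-2.4  0.3 -0.7]
```

View pics/s9.png

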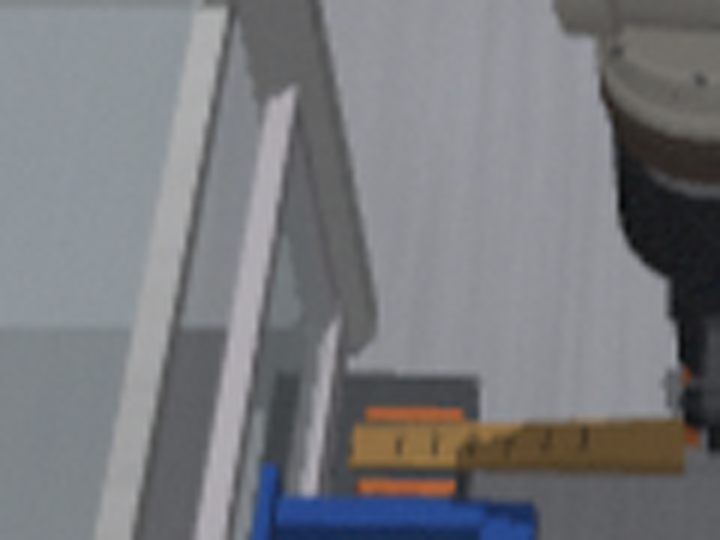

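{"name": "servo_tool", "arguments": {"motion": [[[-4, 0, 0, 0, 0, 0], [-4, 0, 0, 0, 0, 0], [-4, 0, 0, 0, 0, 0], [-3, 0, 0, 0, 0, 0], [0, 0, 0, 0, 0, 0]]]}}

```text
time: 16.15
ee_pos: [0.5221, -0.0462, 0.0459]
tcp_rot: [-180.0, 0.1, 178.3]
wrist_force: [0.4, -0.2, 0.7]
opening: 0.013
```

{"name": "servo_tool", "arguments": {"motion": [[[-2, 0, 0, 0, 0, 0], [-2, 0, 0, 0, 0, 0], [-2, 0, 0, 0, 0, 0], [0, 0, 0, 0, 0, 0], [0, 0, 0, 0, 0, 0]]]}}

```text
time: 16.65
ee_pos: [0.5277, -0.0464, 0.0459]
tcp_rot: [-180.0, 0.1, 178.3]
wrist_force: [1.4, 0.1, -0.4]
opening: 0.0128
```

{"name": "servo_tool", "arguments": {"motion": [[[-2, 0, 0, 0, 0, 0], [-2, 0, 0, 0, 0, 0], [-2, 0, 0, 0, 0, 0], [0, 0, 0, 0, 0, 0], [0, 0, 0, 0, 0, 0]]]}}

```text
time: 17.15
ee_pos: [0.5338, -0.0465, 0.0459]
tcp_rot: [-180.0, 0.1, 178.3]
wrist_force: [0.5, -0.1, -0.3]
opening: 0.0133
```

{"name": "servo_tool", "arguments": {"motion": [[[-2, 0, 0, 0, 0, 0], [-2, 0, 0, 0, 0, 0], [0, 0, 0, 0, 0, 0], [0, 0, 0, 0, 0, 0]]]}}

```text
time: 17.55
ee_pos: [0.5377, -0.0466, 0.0459]
tcp_rot: [-180.0, 0.1, 178.3]
wrist_force: [1.1, 0.7, -0.2]
opening: 0.0128
```

{"name": "servo_tool", "arguments": {"motion": [[[-1, 0, 0, 0, 0, 0], [-1, 0, 0, 0, 0, 0], [0, 0, 0, 0, 0, 0], [0, 0, 0, 0, 0, 0]]]}}

```text
time: 17.95
ee_pos: [0.5396, -0.0467, 0.0459]
tcp_rot: [-180.0, 0.1, 178.3]
wrist_force: [-0.1, 0.3, 0.4]
opening: 0.0132
```

{"name": "servo_tool", "arguments": {"motion": [[[-1, 0, 0, 0, 0, 0], [-1, 0, 0, 0, 0, 0], [0, 0, 0, 0, 0, 0], [0, 0, 0, 0, 0, 0]]]}}

```text
time: 18.35
ee_pos: [0.5416, -0.0467, 0.0459]
tcp_rot: [-180.0, 0.1, 178.3]
wrist_force: [0.4, -0.1, 0.3]
opening: 0.0132
```

{"name": "servo_tool", "arguments": {"motion": [[[-1, 0, 0, 0, 0, 0], [-1, 0, 0, 0, 0, 0], [0, 0, 0, 0, 0, 0], [0, 0, 0, 0, 0, 0]]]}}

```text
time: 18.75
ee_pos: [0.5436, -0.0468, 0.0459]
tcp_rot: [-180.0, 0.1, 178.3]
wrist_force: [-0.5, -0.3, -0.1]
opening: 0.0132
```

{"name": "servo_tool", "arguments": {"motion": [[[-1, 0, 0, 0, 0, 0], [-1, 0, 0, 0, 0, 0], [0, 0, 0, 0, 0, 0], [0, 0, 0, 0, 0, 0]]]}}

```text
time: 19.15
ee_pos: [0.5456, -0.0468, 0.0459]
tcp_rot: [-180.0, 0.1, 178.3]
wrist_force: [-0.5, -0.7, 0.6]
opening: 0.0134
```

{"name": "servo_tool", "arguments": {"motion": [[[-1, 0, 0, 0, 0, 0], [-1, 0, 0, 0, 0, 0], [0, 0, 0, 0, 0, 0], [0, 0, 0, 0, 0, 0]]]}}

```text
time: 19.55
ee_pos: [0.547, -0.0469, 0.0459]
tcp_rot: [-180.0, 0.0, 178.3]
wrist_force: [-4.8, 0.5, 2.8]
opening: 0.0133
```

{"name": "servo_tool", "arguments": {"motion": [[[-1, 0, 0, 0, 0, 0], [-1, 0, 0, 0, 0, 0], [0, 0, 0, 0, 0, 0], [0, 0, 0, 0, 0, 0]]]}}

```text
time: 19.95
ee_pos: [0.5481, -0.0469, 0.0459]
tcp_rot: [-180.0, -0.1, 178.3]
wrist_force: [-11.5, 0.1, 7.6]
opening: 0.0133
```

{"name": "servo_tool", "arguments": {"motion": [[[-1, 0, 0, 0, 0, 0], [-1, 0, 0, 0, 0, 0], [0, 0, 0, 0, 0, 0], [0, 0, 0, 0, 0, 0]]]}}

```text
time: 20.35
ee_pos: [0.5497, -0.047, 0.0459]
tcp_rot: [-180.0, -0.1, 178.3]
wrist_force: [-13.3, 0.0, 8.4]
opening: 0.0129
```

Run:
```python
from h import *
import pickle
go(.55,-.047,.0459,178.5)
r=bot.camera("scene");save(r,"s10.png",(200,150,120,90),6)
p=bot.camera("wrist");save(p,"w10.png")
q=bot.camera("top");save(q,"t10.png",(220,110,200,120),4)
pickle.dump((p,q,r),open("w10.pkl","wb"))
```

```text
pos [ 0.5497 -0.047   0.0459] [-1.7999e+02 -1.1000e-01  1.7831e+02] q [ -4.9   6.4 -11.1  72.6  -0.   -3.2] F [-13.3   0.    8.4] open 0.0129
shift in tool now [-0.3  0.  -0. ] turn [-0.    -0.002 -0.003] shift in goal axes [-0.3  0.  -0. ]
```

View pics/s10.png

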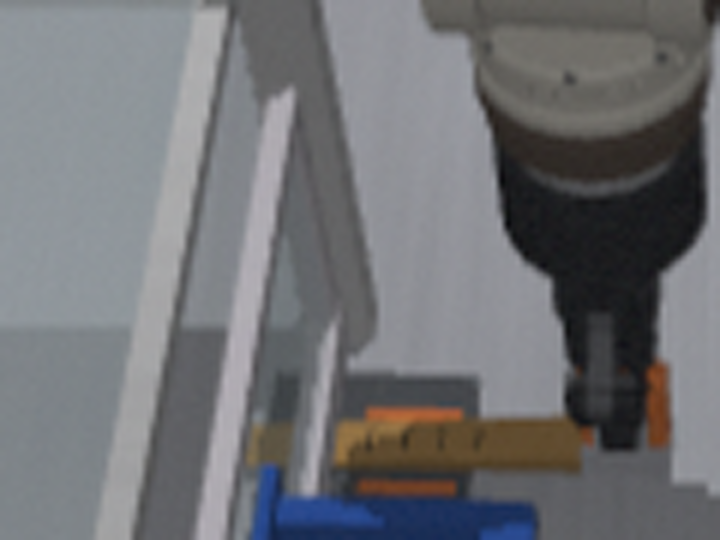

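View pics/w10.png

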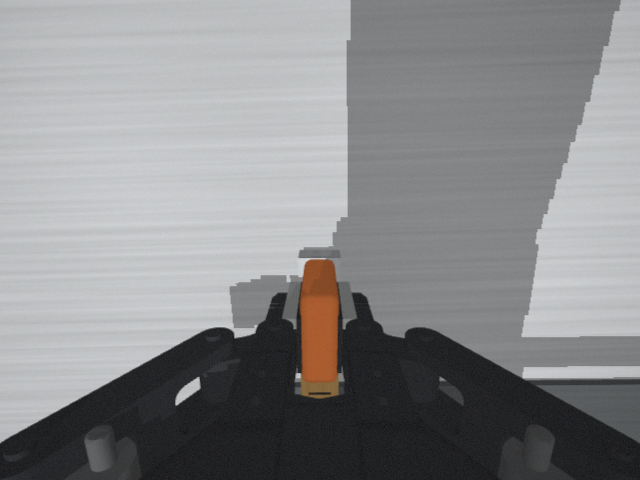

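View pics/t10.png

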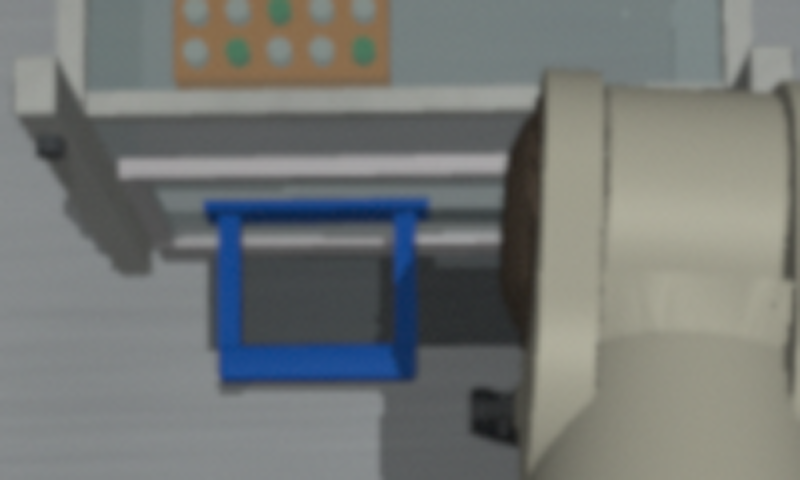

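Run:
```python
from h import *
import pickle
r9=pickle.load(open("s9.pkl","rb"));p,q,r10=pickle.load(open("w10.pkl","rb"));_,q5,r5=pickle.load(open("w5.pkl","rb"))
def cen(c,b):
    l,t,w,h=b;im=c["color"][t:t+h,l:l+w].astype(float)
    return im
def shift(c1,c2,b):
    l,t,w,h=b;g=lambda c:np.float32(cv2.cvtColor(c["color"],cv2.COLOR_RGB2GRAY)[t:t+h,l:l+w])
    return cv2.phaseCorrelate(g(c1),g(c2),cv2.createHanningWindow((w,h),cv2.CV_32F))
for b in [(236,228,30,50),(240,255,60,30)]: print("scene 5-9",shift(r5,r9,b),"9-10",shift(r9,r10,b))
print("top 5-10",shift(q5,q,(265,155,55,55)))
# px per mm of lift
h=np.array([.5885,.10,.104]);print(proj(r9,h+[0,0,.003])-proj(r9,h),proj(q,h+[0,0,.003])-proj(q,h))
o=bot.get_obs();print(o["wrist_force"],o["torque"])
```

```text
scene 5-9 ((0.019729314645298146, 0.09767394682761577), 0.9878033482233683) 9-10 ((0.030809724899210522, -0.04651039329430873), 0.9155487047831218)
scene 5-9 ((-0.06257065964751973, 0.012285709166336645), 0.8961743262079027) 9-10 ((-0.14742348634914038, -0.09376289469584975), 1.0160519149568346)
top 5-10 ((0.03999255028597659, -0.13713159207391712), 0.9904625781377157)
[[-0.12616593 -0.78268194]] [[-0.08293593 -0.29412925]]
[-13.10447252   0.13233874   8.13078543] [0.09037296 1.90673615 0.0394951 ]
```

{"name": "servo_tool", "arguments": {"motion": [[[0, 0, -0.5, 0, 0, 0], [0, 0, 0, 0, 0, 0], [0, 0, 0, 0, 0, 0]]]}}

```text
time: 20.8
ee_pos: [0.5498, -0.047, 0.046]
tcp_rot: [-180.0, -0.1, 178.3]
wrist_force: [-11.2, 0.9, 5.6]
opening: 0.0131
```

{"name": "servo_tool", "arguments": {"motion": [[[0, 0, -0.5, 0, 0, 0], [0, 0, 0, 0, 0, 0], [0, 0, 0, 0, 0, 0]]]}}

```text
time: 21.1
ee_pos: [0.5499, -0.047, 0.0462]
tcp_rot: [-180.0, -0.1, 178.3]
wrist_force: [-9.7, -0.4, 2.6]
opening: 0.0131
```

{"name": "servo_tool", "arguments": {"motion": [[[0, 0, 0, 0, 0, 0], [0, 0, 0, 0, 0, 0], [0, 0, 0, 0, 0, 0], [0, 0, 0, 0, 0, 0], [0, 0, 0, 0, 0, 0]]]}}

```text
time: 21.6
ee_pos: [0.5499, -0.047, 0.0463]
tcp_rot: [-180.0, -0.1, 178.3]
wrist_force: [-9.0, -0.0, 3.8]
opening: 0.0128
```

{"name": "servo_tool", "arguments": {"motion": [[[0, 0, 0, 0, 0, 0], [0, 0, 0, 0, 0, 0], [0, 0, 0, 0, 0, 0], [0, 0, 0, 0, 0, 0], [0, 0, 0, 0, 0, 0]]]}}

```text
time: 22.1
ee_pos: [0.5499, -0.047, 0.0463]
tcp_rot: [-180.0, -0.1, 178.3]
wrist_force: [-9.0, -0.1, 3.0]
opening: 0.0129
```

Run:
```python
from h import *
import pickle
r9=pickle.load(open("s9.pkl","rb"))
r=bot.camera("scene");save(r,"s11.png",(200,150,120,90),6)
def shift(c1,c2,b):
    l,t,w,h=b;g=lambda c:np.float32(cv2.cvtColor(c["color"],cv2.COLOR_RGB2GRAY)[t:t+h,l:l+w])
    return cv2.phaseCorrelate(g(c1),g(c2),cv2.createHanningWindow((w,h),cv2.CV_32F))
for b in [(236,228,30,50),(240,255,60,30)]: print(shift(r9,r,b))
go(.55,-.047,.046,178.5)
S=lambda u,v:(r,(200+u/6-.4,150+v/6-.4))
```

```text
((-0.16338053632981264, 0.042054171505157), 0.9642127176920573)
((-0.17059017679628496, -0.061056373075638604), 1.0181189409891764)
pos [ 0.5499 -0.047   0.0463] [-1.7998e+02 -1.1000e-01  1.7831e+02] q [ -4.9   6.4 -11.   72.7  -0.   -3.2] F [-10.2   0.3   2.8] open 0.0134
shift in tool now [-0.1 -0.   0.3] turn [-0.    -0.002 -0.003] shift in goal axes [-0.1 -0.   0.3]
```

View pics/s11.png

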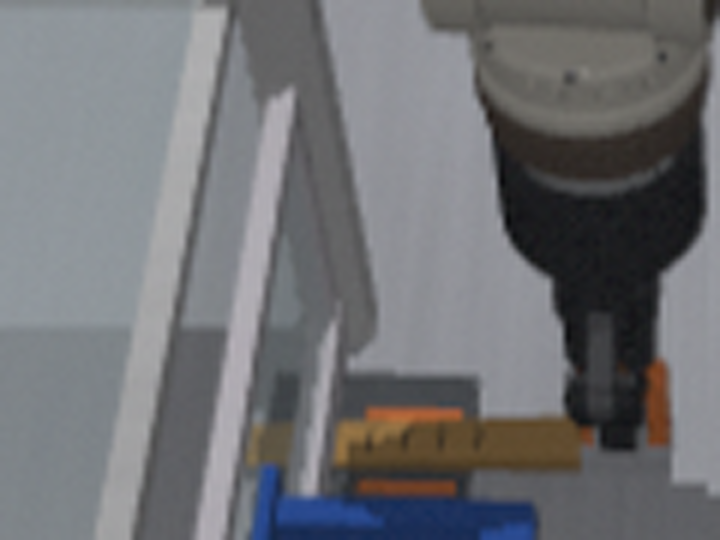

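```bash
python3 -c "
from workcell import bot
print(bot.job_done()); o=bot.get_obs(); print(o['time'],o['ee_pos'],o['wrist_force'],o['opening'])"
```

```text
the job is handed in; nothing more can be done
None
the job is handed in; nothing more can be done
```

The sash is down, and I handed the job in at about 22 s with the gauge still gripped and wedged under it. No verdict was reported.

- **Sash:** I pressed the blue handle down with closed fingers until it stopped. The force rose to 22 N with the TCP fixed at z = 0.123 m, which matches the handle's stated height with the sash down.
- **Gauge:** I took the one farthest to the robot's right and gripped it with 80 N. I set the blade on the sill between the marks and slid it in about 35 mm, where it met the sash.

**Last checks**
- **Push:** it held steady at 9–10 N for a second. I first reached 13 N, then eased the downward pressure slightly to keep well below the 20 N at which the sash lifts.
- **Sash lift:** the handle moved less than 0.1 px vertically in the scene image. A 3 mm lift would show as about 0.8 px.
- **Alignment:** the blade was level to about 0.1° and square to the hood to within about 0.5°. It sits roughly 2 mm from mid-marks.
- **Grip:** the fingers stood at 13 mm opening and nothing slipped in the wrist view.
- **Not measured directly:** I inferred the force on the sash itself (about 6 N) from the wrist readings and an estimated friction.

**What went wrong on the way:** the first move to the handle stopped short because joint 6 reached its 180° limit. I turned the tool and carried on, and it touched nothing. I kept clear of the bystanders and saw none disturbed, but I did not measure their positions at the end.

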